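Clear the test box and hold its lid open

TASK

The lid of the aluminium test box falls shut by itself, and a variable capacitor has been left standing on it. Lift the capacitor off and set it down upright in the shallow tray, then raise the lid, which has a bar handle, and hold it open at 45 degrees so that a colleague can get at the trimmers inside. Finish still holding the lid there, and leave the other things on the bench where they are.

Things in the scene. Friction and masses are not known exactly. Their poses are not given: they have to be found in the camera images.
- box: Open aluminium test box with a hinged lid, fixed to the bench: 160 (x) by 180 (y) by 70 high, walls 4. Origin at the centre of its underside. Its +x side carries the hinge, its -x side has two small sockets, 14 long, and faces roughly towards the robot. The lid lies on it from 70.5 to 75.5 above the bench and has the same outline.
- lid (a joint): Angle of the lid in rad: 0 shut, growing as the edge on the box's -x side rises; 0.785 is 45 degrees; stop at 1.4. The hinge line is parallel to the box's y axis. The lid weighs about 0.3 kg and is closed by its weight and a light spring from any angle (about 2 to 3 N at the handle).
- lid_handle (a point): Middle of the lid's bar handle: a round bar 11 in diameter and 100 long, parallel to the hinge, 35 above the lid's upper face (centre line), on two thin posts 42.5 either side of the middle. 135 from the hinge line, measured along the lid, and 40 above the lid's underside. The point moves with the lid.
- lid_hinge (a point): Middle of the hinge line, at the lid's underside, 70.5 above the bench, 80 from the box's centre in its +x direction.
- capacitor: Variable capacitor: grey block 46 (x) by 42 (y) by 52 high with metal vanes on top and a steel shaft, 8 in diameter and 15 long, out of its +x face, 22 above its underside. About 0.16 kg. Origin at the centre of its underside. At first it stands on the lid, behind the bar handle, shaft roughly towards the hinge.
- tray: Shallow grey tray, open at the top, fixed to the bench: outside 150 (x) by 180 (y) by 18 high, walls and floor 4 thick. Origin at the centre of its underside.
- coil_tube: Bystander: cardboard tube standing upright, 36 in diameter, 110 high. Origin at the centre of its underside.
- meter: Bystander: dark grey hand meter lying flat, 150 (x) by 75 by 35 high. Origin at the centre of its underside.
- iron_base: Bystander: grey iron foot plate, 130 (x) by 90 by 12 high, with a stub rising to 42. Origin at the centre of its underside.
Not all that is in view belongs to the job. There is more than one size of the capacitor; the job needs the middle-sized.

How it is judged:
On the way, in this order (a step that is already met when the one before it is completed fails the run):
1. the capacitor is brought down into the tray in the fingers, to within 20 mm of its floor (not dropped in) (contact force between the fingers and capacitor above 0.3 N and z of capacitor in the frame of tray below 0.024 m and horizontal distance between capacitor and tray below 0.11 m), for 0.05 s.
2. the capacitor stands upright in the tray, let go, while the lid is still shut (z of capacitor in the frame of tray between 0 and 0.01 m and x of capacitor in the frame of tray between -0.07 and 0.07 m and y of capacitor in the frame of tray between -0.085 and 0.085 m and angle between capacitor's own z axis and vertical below 0.15 rad and linear speed of capacitor below 0.03 m/s and contact force between the fingers and capacitor below 0.05 N and value of joint lid below 0.1 rad), for 0.2 s.
At the end, for the whole second after the job is handed in: The lid stands at 45 degrees, give or take 7, still, and is held there by the gripper's fingers alone; the capacitor stands upright on the tray's floor, let go and at rest (z of capacitor in the frame of tray between 0 and 0.01 m and x of capacitor in the frame of tray between -0.07 and 0.07 m and y of capacitor in the frame of tray between -0.085 and 0.085 m and angle between capacitor's own z axis and vertical below 0.15 rad and linear speed of capacitor below 0.03 m/s and contact force between the fingers and capacitor below 0.05 N and value of joint lid between 0.665 and 0.905 rad and velocity of joint lid between -0.1 and 0.1 rad/s and contact force between the fingers and box above 0.5 N and contact force between each of coil_tube, meter, iron_base and box below 0.05 N); the arm keeps its last pose, push and grip.
It fails at once if a bystander (tube, meter or foot plate) is moved more than 20 mm or tipped (distance of any of coil_tube, meter, iron_base from where it was at the start of the episode above 0.02 m or angle between any of coil_tube, meter, iron_base's own z axis and vertical above 0.3 rad).
It also fails if it takes over 54 s, if anything falls off the work surface, if the arm or the gripper's body presses on something with over 40 N, if the wrist force passes 120 N, or if a joint passes its speed limit or range.

ROBOT

A 6-joint arm with a two-finger parallel gripper is mounted at the origin on the work surface. World frame = base frame: x ahead of the robot, y to its left, z up, the work surface at z = 0. Lengths are in m, angles in rad, forces in N, time in s.
With the tool pointing down it reaches from about 0.35 to 0.975 m from the base axis. Payload 4.9 kg.
Tool frame: the origin (TCP) lies midway between the tips of the shut fingers; the grasp point (between the pads) lies 19 mm behind it; z points along the fingers, y is the line along which they close (so a half turn about z gives the same grasp; the last joint's range is limited). The gripper opens to 85 mm and grips with 20 to 120 N. Pads are 22 mm wide; open, the fingers measure 114 mm over their backs; the gripper's body (76 mm by 85 mm) begins 54 mm behind the grasp point. The pads swing forward as they close: fully open they stand 13 mm farther back than shut.
Start: joints at [-0.119, 0.053, 1.613, -0, 1.476, -0.119], TCP at [0.625, 0, 0.231] pointing down, gripper open.
Joint ranges: [-3.01, 3.01], [-1.01, 2.22], [0.06, 2.58], [-1.02, 4.17], [0.09, 2.62], [-3.14, 3.14]. Speed limits (rad/s): [2.57, 2.57, 3.14, 3.14, 3.14, 3.14].

INTERFACE

Orientations are given as a unit quaternion [w, x, y, z].
In Python, from bench import monitor, viewer, arm gives the robot as it stands.
- The arm moves only by the shell command python3 -m pendant 'ROWS' [FORCE]. ROWS is JSON, a list of rows, each a list of 3 entries, a list of its own where there are three numbers: the shift along the world's x, y, z in units of 0.1 m (1.0 is 0.1 m), then the turn, a rotation vector about the world's x, y, z in units of 120 degrees (1.0 is 120 degrees), then the closure, from -1 (fully open) to 1 (shut). In form: [[[tx, ty, tz], [rx, ry, rz], grip], ...]. A call has 1 to 12 rows; each row is the pose to reach, as a shift and turn from the pose commanded when the call began; what a row does not reach only later rows make up. A row lasts 1/12 s, in which the tool goes at most 41.7 mm and 7.16 degrees, less where a joint would pass 70% of its speed; a pose out of reach is approached as far as the arm can. A call with a number of a shift or a turn outside -1 to 1 is refused whole. A call with a gripper value outside its range is refused whole. The fingers move at their own pace and stop on an object; FORCE is the grip in N (left out, the last holds). Time passes only in rows, so rows that repeat a pose let the fingers close. It gives the time, the measured TCP pose, the force, the opening and the grip force at its end, in the units of the state.
- monitor.get_state(): the state, without advancing time (a new reading comes with each control period).
- viewer.snapshot(name): name is "scene" or "side" or "wrist"; returns a dict with "image" (480x640x3 uint8, red, green, blue), "intrinsics" (3x3 intrinsics, pixels), "view" (4x4, takes a point from world to camera coordinates); the wrist camera has in their place "hand_eye" (4x4, takes a point from camera to tool coordinates, whose origin is the TCP and whose axes are the flange's). Camera axes: x right, y down, z forward; pixel columns grow to the right and rows downward; lengths in m; the calibration is good to about 2 mm. A picture is of the moment at which its call begins: read the wrist's pose just before it. There is no depth.
- arm.finish_job(): hands the job in; it is judged then, once.
The state is a dict: "t": time; "joint_positions": joint angles; "joint_velocities": joint speeds; "tau": joint torques, N m; "eef_pos": TCP position; "tool_rot": TCP orientation; "force": force on the tool from outside, world axes, zero at the start; "moment": the same for the moment, N m; "width": finger opening in m; "grasp_force": force on a finger pad.
Only numpy, scipy, OpenCV 4.12 (cv2) and the standard library are available. Lean on these libraries where they do the work, as an engineer would, in place of code of your own. Each camera call takes 0.05 s, during which the arm holds its last target. There are 200 camera calls.

## Working session

There is one attempt and no reset: what is moved stays moved. The work goes in short steps, Python scripts to look and compute and a shell command to move; the robot and the scene stay as the last step left them, time stands still between calls to the robot, and variables do not carry over. Pictures are saved under pics/ and viewed, at most 10 in all, crops included, and the job is handed in when it is done.

```bash
mkdir -p pics; cat > h.py <<'E'
import numpy as np, cv2
from bench import monitor, viewer, arm
def snap(n,f):
    s=viewer.snapshot(n); cv2.imwrite('pics/'+f,s['image'][:,:,::-1]); np.savez('pics/'+f[:-4]+'.npz',K=s['intrinsics'],V=s.get('view',np.eye(4)),H=s.get('hand_eye',np.eye(4)))
    return s
def ray(f,u,v,z):
    d=np.load('pics/'+f+'.npz');K,V=d['K'],d['V'];C=np.linalg.inv(V)
    r=C[:3,:3]@np.linalg.inv(K)@[u,v,1];o=C[:3,3];return o+r*(z-o[2])/r[2]
def tri(f1,p1,f2,p2):
    P=[]
    for f in(f1,f2):
        d=np.load('pics/'+f+'.npz');P.append(d['K']@d['V'][:3])
    X=cv2.triangulatePoints(P[0],P[1],np.array(p1,float).reshape(2,1),np.array(p2,float).reshape(2,1));return (X[:3]/X[3]).ravel()
E
python3 - <<'E'
from h import *
for n in('scene','side'):snap(n,n+'.png')
print(np.load('pics/scene.npz')['V'],np.load('pics/side.npz')['V'])
print(monitor.get_state())
E
```

```text
[[ 0.53948746  0.8419341  -0.01001291 -0.3624235 ]
 [ 0.46317912 -0.30668098 -0.8315118  -0.18025125]
 [-0.70314891  0.44395242 -0.55541684  1.54976663]
 [ 0.          0.          0.          1.        ]] [[-0.98965239 -0.14253204  0.01651556  0.62606532]
 [-0.11493019  0.71852046 -0.68594416  0.10753709]
 [ 0.08590225 -0.68074442 -0.72746673  0.924562  ]
 [ 0.          0.          0.          1.        ]]
{'t': 0.1, 'joint_positions': array([-1.18987309e-01,  5.32967751e-02,  1.61415832e+00, -1.90868905e-05,
        1.47600270e+00, -1.18986895e-01]), 'joint_velocities': array([ 0.00049595, -0.00264291, -0.00527596, -0.00288597, -0.00125677,
       -0.00046249]), 'tau': array([ 6.14647306e-04, -3.94903493e+01, -3.71363103e+01, -4.52310599e-05,
        3.99340541e-03, -4.17574097e-05]), 'eef_pos': array([6.24434464e-01, 7.06103423e-05, 2.30181307e-01]), 'tool_rot': array([-7.27168762e-04,  7.07105975e-01,  7.07106972e-01, -5.83952190e-04]), 'force': array([ 0.30239657, -0.28619634,  0.25185424]), 'moment': array([-0.03850633,  0.02205056,  0.03506669]), 'grasp_force': 0.0, 'width': 0.08507584105163588}
```

View pics/scene.png

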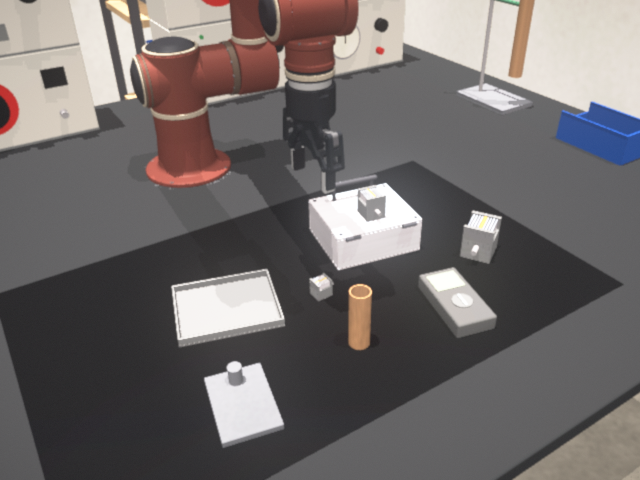

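View pics/side.png

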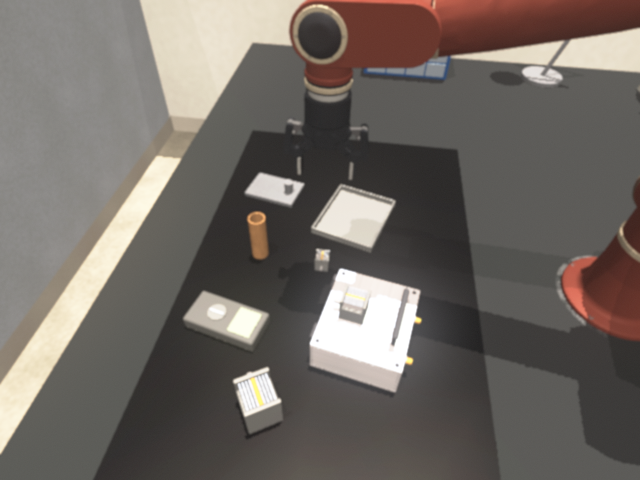

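The scene view shows the box at about (365,225) with the capacitor on it and the tray at (228,305). In the side view the lid corners are near (343,272), (420,290), (313,368) and (400,380), the capacitor is at (354,302) and the tray at (355,217). I'll enlarge both.

```bash
python3 - <<'E'
from h import *
a=cv2.imread('pics/side.png')[260:395,300:430];b=cv2.imread('pics/scene.png')[170:270,295:430]
a=cv2.resize(a,None,fx=4,fy=4,interpolation=2)[:, :400*2];b=cv2.resize(b,None,fx=4,fy=4,interpolation=2)
c=np.zeros((540,1060,3),np.uint8);c[:540,:520]=a;c[:400,520:]=b
cv2.imwrite('pics/c1.png',a);cv2.imwrite('pics/c2.png',b)
for n,p,z in [('lid',(343,272),.0755),('lid',(420,290),.0755),('lid',(312,368),.0755),('cap',(354,302),.12),('tr',(346,187),.018),('tr',(395,202),.018),('tr',(313,225),.018),('tr',(367,248),.018)]:
  print(n,ray('side',*p,z).round(4))
for p in [(173,292),(268,273),(283,318),(180,340)]: print('tr scene',ray('scene',*p,.018).round(4))
E
```

```text
lid [0.572  0.0853 0.0755]
lid [0.4219 0.1069 0.0755]
lid [0.6011 0.2981 0.0755]
cap [0.5448 0.1872 0.12  ]
tr [ 0.5958 -0.2504  0.018 ]
tr [ 0.4683 -0.2113  0.018 ]
tr [ 0.659  -0.0963  0.018 ]
tr [ 0.5274 -0.0418  0.018 ]
tr scene [ 0.4908 -0.2204  0.018 ]
tr scene [ 0.5352 -0.0495  0.018 ]
tr scene [ 0.6626 -0.0877  0.018 ]
tr scene [ 0.6171 -0.2556  0.018 ]
```

View pics/c1.png

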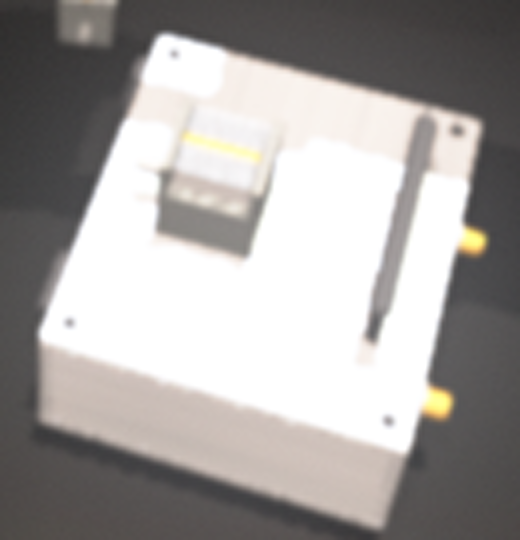

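View pics/c2.png

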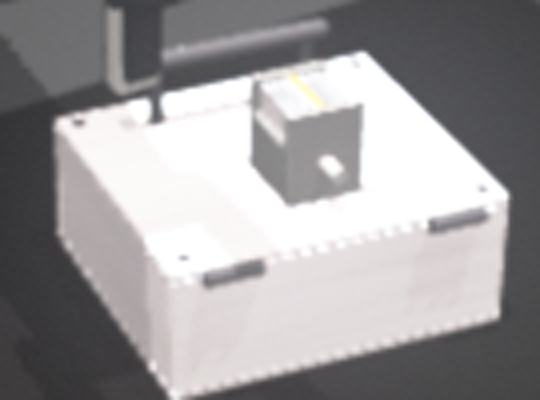

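The crops show the lid corners, the base edge of the capacitor (side crop (157,235)–(250,253), scene crop (252,165), (288,203), (358,187)) and the handle ends (427,118) and (375,315).

```bash
python3 - <<'E'
from h import *
S=lambda u,v:(300+u/4,260+v/4); C=lambda u,v:(295+u/4,170+v/4)
for n,p in [('lid-x',(160,37)),('',(481,122)),('',(410,448)),('',(42,335))]: print('side lid',ray('side',*S(*p),.0755).round(4))
for p in [(57,122),(365,53),(507,197),(165,282)]: print('scene lid',ray('scene',*C(*p),.0755).round(4))
for p in [(157,235),(250,253)]: print('side capbase',ray('side',*S(*p),.0755).round(4))
for p in [(252,165),(288,203),(358,187)]: print('scene capbase',ray('scene',*C(*p),.0755).round(4))
for p in [(427,118),(375,315)]: print('bar side',ray('side',*S(*p),.1105).round(4))
for p in [(322,25)]: print('bar scene',ray('scene',*C(*p),.1105).round(4))
a=np.array([(343,272)])
E
```

```text
side lid [0.5786 0.0792 0.0755]
side lid [0.4215 0.108  0.0755]
side lid [0.4532 0.2827 0.0755]
side lid [0.6105 0.2537 0.0755]
scene lid [0.4313 0.106  0.0755]
scene lid [0.4604 0.2834 0.0755]
scene lid [0.6163 0.2525 0.0755]
scene lid [0.5859 0.0717 0.0755]
side capbase [0.5673 0.1954 0.0755]
side capbase [0.5251 0.1985 0.0755]
scene capbase [0.5223 0.1656 0.0755]
scene capbase [0.5614 0.1597 0.0755]
scene capbase [0.5684 0.1972 0.0755]
bar side [0.4526 0.1378 0.1105]
bar side [0.4734 0.2442 0.1105]
bar scene [0.474  0.2431 0.1105]
```

```bash
python3 -m pendant '[[[-0.2,0.2,0],[0,0,0.05],-1],[[-0.4,0.4,0],[0,0,0.1],-1],[[-0.6,0.6,0],[0,0,0.16],-1],[[-0.8,0.8,0],[0,0,0.22],-1],[[-0.8,1,0],[0,0,0.28],-1],[[-0.8,1,0],[0,0,0.34],-1],[[-0.8,1,0],[0,0,0.4],-1],[[-0.8,1,0],[0,0,0.46],-1],[[-0.8,1,0],[0,0,0.52],-1],[[-0.8,1,0],[0,0,0.58],-1],[[-0.8,1,0],[0,0,0.64],-1],[[-0.8,1,0],[0,0,0.675],-1]]' 40 && python3 -m pendant '[[[0,0.25,0],[0,0,0],-1],[[0,0.55,0],[0,0,0],-1],[[0,0.79,0],[0,0,0],-1],[[0,0.79,0],[0,0,0],-1],[[0,0.79,0],[0,0,0],-1]]'
python3 - <<'E'
from h import *
s=monitor.get_state(); print(s['eef_pos'],s['tool_rot'])
from scipy.spatial.transform import Rotation as R
r=snap('wrist','w1.png');q=s['tool_rot'];T=np.eye(4);T[:3,:3]=R.from_quat(np.r_[q[1:],q[0]]).as_matrix();T[:3,3]=s['eef_pos']
V=np.linalg.inv(T@r['hand_eye']);np.savez('pics/w1.npz',K=r['intrinsics'],V=V,H=r['hand_eye']);print(r['hand_eye'].round(3))
E
```

```text
t: 1.1
eef_pos: [0.5446, 0.1, 0.2306]
tool_rot: [-0.001, 0.076, 0.997, -0.0]
force: [0.0, 0.6, 0.6]
width: 0.0856
grasp_force: 0.0
t: 1.52
eef_pos: [0.5445, 0.1798, 0.2306]
tool_rot: [-0.001, 0.077, 0.997, -0.0]
force: [-0.3, -0.2, 0.7]
width: 0.0855
grasp_force: 0.0
[0.54450884 0.17978082 0.23064496] [-5.38427563e-04  7.73943609e-02  9.97000363e-01 -3.14755840e-04]
[[ 0.001 -0.957 -0.29   0.074]
 [ 1.     0.001  0.001  0.   ]
 [-0.    -0.29   0.957 -0.142]
 [ 0.     0.     0.     1.   ]]
```

View pics/w1.png

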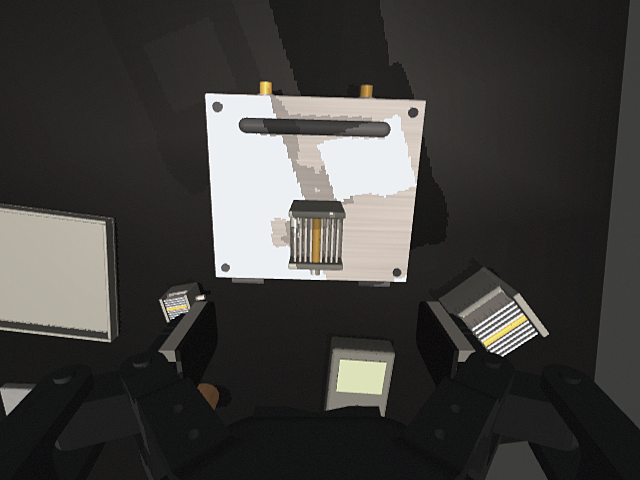

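The wrist view shows the capacitor top at (290–344, 201–268), the lid corners at (206,94), (426,100), (408,282) and (215,277), and the bar from (239,126) to (391,129). The fingers straddle the capacitor's columns.

```bash
python3 - <<'E'
from h import *
def r(p,z):return ray('w1',*p,z)
L=np.array([r(p,.0755) for p in [(206,94),(426,100),(408,282),(215,277)]]);print(L.round(4),L.mean(0))
C=np.array([r(p,.1275) for p in [(290,201),(345,201),(343,268),(290,268)]]);print(C.round(4),C.mean(0))
B=np.array([r(p,.1105) for p in [(239,126),(391,129)]]);print(B.round(4),B.mean(0))
a=lambda v:np.degrees(np.arctan2(v[1],v[0]))
print(a(L[3]-L[0]),a(L[2]-L[1]),a(L[1]-L[0])-90,a(B[1]-B[0])-90,a(C[3]-C[0]),a(C[1]-C[0])-90)
E
```

```text
[[0.4241 0.1091 0.0755]
 [0.4558 0.2837 0.0755]
 [0.6128 0.257  0.0755]
 [0.5799 0.0785 0.0755]] [0.51815088 0.18208742 0.0755    ]
[[0.5116 0.1661 0.1275]
 [0.5177 0.2054 0.1275]
 [0.5689 0.1972 0.1275]
 [0.5626 0.157  0.1275]] [0.54017752 0.18141017 0.1275    ]
[[0.4544 0.1373 0.1105]
 [0.4735 0.2464 0.1105]] [0.46394514 0.19184338 0.1105    ]
-11.128746660161491 -9.630656088529157 -10.28076082399383 -9.905756544551238 -10.1117159672707 -8.83052700161663
```

```bash
python3 -m pendant '[[[-0.02,0.01,-0.25],[0,0,0],-1],[[-0.02,0.01,-0.5],[0,0,0],-1],[[-0.02,0.01,-0.75],[0,0,0],-1],[[-0.02,0.01,-1],[0,0,0],-1]]' && python3 -m pendant '[[[0,0,-0.14],[0,0,0],-1],[[0,0,-0.28],[0,0,0],-1],[[0,0,-0.42],[0,0,0],-1],[[0,0,-0.42],[0,0,0],-1],[[0,0,-0.42],[0,0,0],1],[[0,0,-0.42],[0,0,0],1],[[0,0,-0.42],[0,0,0],1],[[0,0,-0.42],[0,0,0],1],[[0,0,-0.42],[0,0,0],1],[[0,0,-0.42],[0,0,0],1],[[0,0,-0.42],[0,0,0],1],[[0,0,-0.42],[0,0,0],1]]' 40
```

```text
t: 1.9
eef_pos: [0.543, 0.1788, 0.1303]
tool_rot: [0.0, 0.079, 0.997, -0.0]
force: [0.2, 0.2, 0.2]
width: 0.0854
grasp_force: 0.0
t: 2.9
eef_pos: [0.544, 0.1802, 0.0909]
tool_rot: [0.001, 0.078, 0.997, 0.0]
force: [-1.2, -0.2, 7.2]
width: 0.042
grasp_force: 43.3
```

```bash
python3 -m pendant '[[[0,0,0.15],[0,0,0],1],[[0,0,0.35],[0,0,0],1],[[0,0,0.55],[0,0,0],1],[[0,0,0.75],[0,0,0],1],[[0,0,0.75],[0,0,0],1]]' && python3 -m pendant '[[[0.02,-0.2,0],[0,0,0],1],[[0.04,-0.4,0],[0,0,0],1],[[0.06,-0.65,0],[0,0,0],1],[[0.08,-1,0],[0,0,0],1]]' && python3 -m pendant '[[[0.02,-0.35,0],[0,0,0],1],[[0.06,-0.7,0],[0,0,0],1],[[0.08,-1,0],[0,0,0],1]]' && python3 -m pendant '[[[0.03,-0.35,0],[0,0,0],1],[[0.06,-0.7,0],[0,0,0],1],[[0.08,-1,0],[0,0,0],1]]' && python3 -m pendant '[[[0.03,-0.2,0],[0,0,0],1],[[0.03,-0.32,0],[0,0,0],1],[[0.03,-0.32,0],[0,0,0],1],[[0.03,-0.32,0],[0,0,0],1],[[0.03,-0.32,0],[0,0,0],1]]'
python3 - <<'E'
from h import *
snap('scene','s2.png');s=cv2.imread('pics/s2.png')[120:400,140:480];cv2.imwrite('pics/s2c.png',cv2.resize(s,None,fx=2,fy=2))
E
```

```text
t: 3.32
eef_pos: [0.5453, 0.1806, 0.1688]
tool_rot: [0.004, 0.078, 0.997, 0.001]
force: [0.8, 0.3, -0.1]
width: 0.0416
grasp_force: 42.7
t: 3.65
eef_pos: [0.55, 0.0803, 0.1623]
tool_rot: [-0.001, 0.077, 0.997, 0.0]
force: [0.2, -1.0, -0.8]
width: 0.0414
grasp_force: 42.7
t: 3.9
eef_pos: [0.5581, -0.0218, 0.1624]
tool_rot: [-0.001, 0.079, 0.997, -0.0]
force: [-0.3, 0.9, -1.9]
width: 0.0415
grasp_force: 42.7
t: 4.15
eef_pos: [0.5661, -0.1219, 0.1623]
tool_rot: [-0.001, 0.079, 0.997, 0.0]
force: [0.3, -0.4, -0.8]
width: 0.0414
grasp_force: 42.7
t: 4.57
eef_pos: [0.5696, -0.1507, 0.1635]
tool_rot: [-0.001, 0.078, 0.997, 0.0]
force: [-0.2, 0.0, -2.1]
width: 0.0419
grasp_force: 42.7
```

View pics/s2c.png

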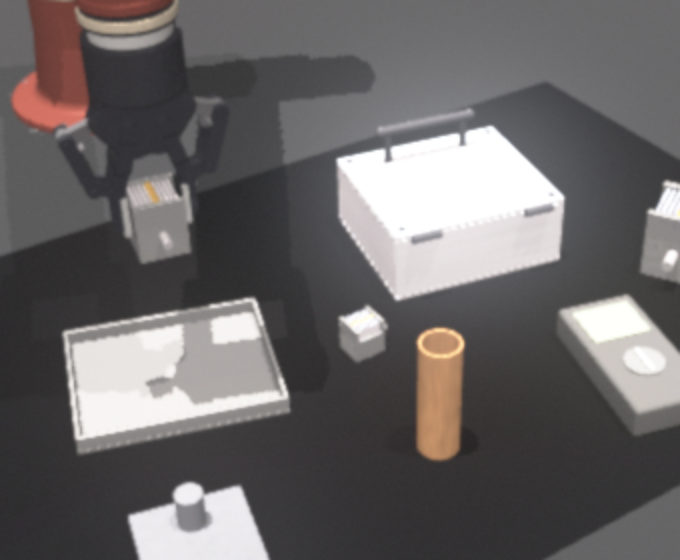

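The capacitor (crop (158,220)) hangs upright in the fingers, above the tray. I'll lower it.

```bash
python3 -m pendant '[[[0,0,-0.25],[0,0,0],1],[[0,0,-0.5],[0,0,0],1],[[0,0,-0.75],[0,0,0],1],[[0,0,-1],[0,0,0],1]]' && python3 -m pendant '[[[0,0,-0.1],[0,0,0],1],[[0,0,-0.2],[0,0,0],1],[[0,0,-0.3],[0,0,0],1],[[0,0,-0.36],[0,0,0],1],[[0,0,-0.4],[0,0,0],1],[[0,0,-0.42],[0,0,0],1],[[0,0,-0.42],[0,0,0],1],[[0,0,-0.42],[0,0,0],1]]'
```

```text
t: 4.95
eef_pos: [0.5702, -0.1505, 0.0636]
tool_rot: [0.0, 0.077, 0.997, 0.0]
force: [0.8, 0.3, -1.9]
width: 0.0416
grasp_force: 42.7
t: 5.62
eef_pos: [0.5705, -0.1523, 0.0231]
tool_rot: [0.001, 0.079, 0.997, -0.0]
force: [-0.5, -0.4, -1.4]
width: 0.0416
grasp_force: 42.7
```

```bash
python3 -m pendant '[[[0,0,-0.02],[0,0,0],1],[[0,0,-0.03],[0,0,0],1],[[0,0,-0.04],[0,0,0],1],[[0,0,-0.04],[0,0,0],1]]'
```

```text
t: 5.95
eef_pos: [0.5706, -0.1523, 0.02]
tool_rot: [0.0, 0.078, 0.997, -0.0]
force: [-3.0, 1.3, 7.1]
width: 0.0415
grasp_force: 43.5
```

```bash
python3 -m pendant '[[[0,0,0.01],[0,0,0],-0.2],[[0,0,0.01],[0,0,0],-0.4],[[0,0,0.01],[0,0,0],-1],[[0,0,0.01],[0,0,0],-1],[[0,0,0.01],[0,0,0],-1],[[0,0,0.01],[0,0,0],-1],[[0,0,0.01],[0,0,0],-1],[[0,0,0.1],[0,0,0],-1],[[0,0,0.3],[0,0,0],-1],[[0,0,0.6],[0,0,0],-1],[[0,0,1],[0,0,0],-1]]' && python3 -m pendant '[[[0,0,0.3],[0,0,0],-1],[[0,0,0.6],[0,0,0],-1],[[0,0,0.8],[0,0,0],-1],[[0,0,0.8],[0,0,0],-1]]'
python3 - <<'E'
from h import *
snap('scene','s3.png');s=cv2.imread('pics/s3.png')[200:400,140:400];cv2.imwrite('pics/s3c.png',cv2.resize(s,None,fx=2.5,fy=2.5))
print(monitor.get_state()['joint_positions'])
E
```

```text
t: 6.87
eef_pos: [0.5677, -0.1511, 0.1166]
tool_rot: [-0.003, 0.078, 0.997, 0.001]
force: [0.7, -0.3, 0.7]
width: 0.0853
grasp_force: 0.0
t: 7.2
eef_pos: [0.573, -0.1532, 0.2059]
tool_rot: [0.006, 0.078, 0.997, -0.002]
force: [0.1, -0.4, 0.9]
width: 0.0855
grasp_force: 0.0
[-3.86633102e-01 -1.11095541e-02  1.72594707e+00 -4.78321700e-06
  1.41946199e+00 -1.80036428e+00]
```

View pics/s3c.png

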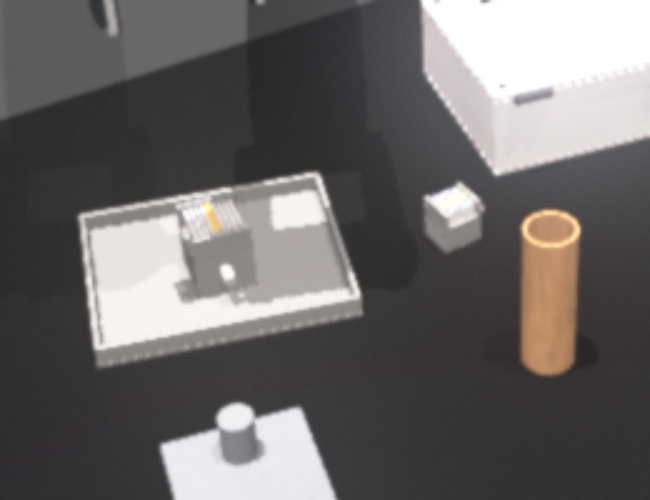

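The capacitor stands upright in the tray (crop (218,250)), let go. Next the bar.

```bash
python3 -m pendant '[[[-0.05,0.1,0],[0,0,-0.05],-1],[[-0.1,0.3,0],[0,0,-0.1],-1],[[-0.15,0.5,0],[0,0,-0.15],-1],[[-0.2,0.7,0],[0,0,-0.2],-1],[[-0.3,0.9,0],[0,0,-0.25],-1],[[-0.3,1,0],[0,0,-0.3],-1]]' && python3 -m pendant '[[[-0.1,0.2,0],[0,0,-0.05],-1],[[-0.15,0.4,0],[0,0,-0.1],-1],[[-0.2,0.6,0],[0,0,-0.15],-1],[[-0.25,0.8,0],[0,0,-0.2],-1],[[-0.3,1,0],[0,0,-0.25],-1],[[-0.3,1,0],[0,0,-0.3],-1]]' && python3 -m pendant '[[[-0.1,0.25,0],[0,0,-0.05],-1],[[-0.2,0.5,0],[0,0,-0.1],-1],[[-0.3,0.75,0],[0,0,-0.16],-1],[[-0.3,1,0],[0,0,-0.16],-1],[[-0.3,1,0],[0,0,-0.16],-1]]' && python3 -m pendant '[[[-0.15,0.2,0],[0,0,0],-1],[[-0.15,0.43,0],[0,0,0],-1],[[-0.15,0.43,0],[0,0,0],-1],[[-0.15,0.43,0],[0,0,0],-1]]'
python3 - <<'E'
from h import *
s=monitor.get_state(); print(s['eef_pos'],s['tool_rot'],s['joint_positions'])
from scipy.spatial.transform import Rotation as R
r=snap('wrist','w2.png');q=s['tool_rot'];T=np.eye(4);T[:3,:3]=R.from_quat(np.r_[q[1:],q[0]]).as_matrix();T[:3,3]=s['eef_pos']
print('tool y dir deg',np.degrees(np.arctan2(T[1,1],T[0,1])))
V=np.linalg.inv(T@r['hand_eye']);np.savez('pics/w2.npz',K=r['intrinsics'],V=V,H=r['hand_eye'])
E
```

```text
t: 7.75
eef_pos: [0.5377, -0.0499, 0.196]
tool_rot: [-0.002, 0.385, 0.923, -0.0]
force: [0.6, -0.3, -0.6]
width: 0.0854
grasp_force: 0.0
t: 8.25
eef_pos: [0.508, 0.0507, 0.1961]
tool_rot: [-0.002, 0.65, 0.76, -0.001]
force: [0.6, -0.5, 0.5]
width: 0.085
grasp_force: 0.0
t: 8.67
eef_pos: [0.4782, 0.1509, 0.1964]
tool_rot: [-0.001, 0.766, 0.643, -0.001]
force: [-0.6, 0.5, -0.6]
width: 0.0852
grasp_force: 0.0
t: 9.0
eef_pos: [0.4642, 0.191, 0.1969]
tool_rot: [-0.0, 0.767, 0.642, -0.001]
force: [0.4, 0.2, 0.3]
width: 0.0857
grasp_force: 0.0
[0.46421892 0.19097192 0.19688059] [-2.97272801e-04  7.66586562e-01  6.42139688e-01 -1.25563926e-03] [ 2.42239045e-01 -2.22554233e-01  1.92934499e+00 -5.74787800e-04
  1.43731895e+00  4.18538790e-01]
tool y dir deg -10.096898970981746
```

View pics/w2.png

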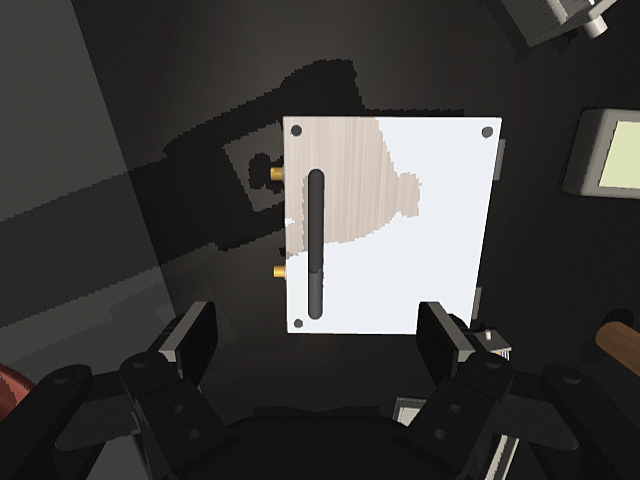

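The bar (column 316, rows 170–320) is centred between the fingers (column 317). I'll lower and grip.

```bash
python3 -m pendant '[[[0,0,-0.25],[0,0,0],-1],[[0,0,-0.5],[0,0,0],-1],[[0,0,-0.75],[0,0,0],-1],[[0,0,-1],[0,0,0],-1],[[0,0,-1],[0,0,0],-1]]' && python3 -m pendant '[[[0,0,-0.03],[0,0,0],0],[[0,0,-0.03],[0,0,0],0.5],[[0,0,-0.03],[0,0,0],1],[[0,0,-0.03],[0,0,0],1],[[0,0,-0.03],[0,0,0],1],[[0,0,-0.03],[0,0,0],1],[[0,0,-0.03],[0,0,0],1],[[0,0,-0.03],[0,0,0],1],[[0,0,-0.03],[0,0,0],1],[[0,0,-0.03],[0,0,0],1],[[0,0,-0.03],[0,0,0],1],[[0,0,-0.03],[0,0,0],1]]' 40
python3 - <<'E'
import numpy as np
c=np.radians(-10.2)
for t in range(0,46,5):
    a=np.radians(t);x=-.135*np.cos(a)+.04*np.sin(a)+.135;z=.135*np.sin(a)+.04*np.cos(a)-.04
    # tool tilt b=t*20/45 about box y; TCP is 19 mm beyond the bar along tool z
    b=a*20/45;dx=x-.019*np.sin(b);dz=z+.019*(1-np.cos(b))
    print(t,(10*dx*np.cos(c)).round(3),(10*dx*np.sin(c)).round(3),(10*dz).round(3),'turn',(np.array([-np.sin(c),np.cos(c)])*np.degrees(b)/120).round(3))
E
```

```text
t: 9.47
eef_pos: [0.4609, 0.1887, 0.0921]
tool_rot: [-0.002, 0.768, 0.641, -0.005]
force: [-1.4, -0.1, -1.2]
width: 0.0855
grasp_force: 0.0
t: 10.47
eef_pos: [0.463, 0.1917, 0.0956]
tool_rot: [-0.002, 0.767, 0.642, -0.002]
force: [-7.9, 1.7, 5.5]
width: 0.0095
grasp_force: 39.0
0 0.0 -0.0 0.0 turn [0. 0.]
5 0.032 -0.006 0.116 turn [0.003 0.018]
10 0.074 -0.013 0.229 turn [0.007 0.036]
15 0.125 -0.023 0.337 turn [0.01  0.055]
20 0.186 -0.033 0.44 turn [0.013 0.073]
25 0.255 -0.046 0.537 turn [0.016 0.091]
30 0.332 -0.06 0.627 turn [0.02  0.109]
35 0.416 -0.075 0.709 turn [0.023 0.128]
40 0.507 -0.091 0.783 turn [0.026 0.146]
45 0.604 -0.109 0.849 turn [0.03  0.164]
```

```bash
python3 -m pendant '[[[0.015,0,0.058],[0.001,0.009,0],1],[[0.03,-0.006,0.116],[0.003,0.018,0],1],[[0.053,-0.01,0.172],[0.005,0.027,0],1],[[0.074,-0.013,0.229],[0.007,0.036,0],1],[[0.1,-0.018,0.283],[0.008,0.045,0],1],[[0.125,-0.023,0.337],[0.01,0.055,0],1],[[0.155,-0.028,0.39],[0.011,0.064,0],1],[[0.186,-0.033,0.44],[0.013,0.073,0],1],[[0.186,-0.033,0.44],[0.013,0.073,0],1],[[0.186,-0.033,0.44],[0.013,0.073,0],1]]' 60
```

```text
t: 11.3
eef_pos: [0.481, 0.1883, 0.1393]
tool_rot: [-0.062, 0.764, 0.639, -0.053]
force: [-8.6, 0.9, 4.1]
width: 0.0085
grasp_force: 58.6
```

```bash
python3 -m pendant '[[[0.035,-0.006,0.05],[0.002,0.009,0],1],[[0.07,-0.013,0.097],[0.003,0.018,0],1],[[0.107,-0.02,0.143],[0.005,0.027,0],1],[[0.146,-0.027,0.187],[0.007,0.036,0],1],[[0.188,-0.034,0.229],[0.008,0.045,0],1],[[0.23,-0.042,0.269],[0.01,0.055,0],1],[[0.275,-0.05,0.307],[0.012,0.064,0],1],[[0.321,-0.058,0.343],[0.013,0.073,0],1],[[0.37,-0.067,0.377],[0.015,0.082,0],1],[[0.418,-0.076,0.409],[0.017,0.091,0],1],[[0.418,-0.076,0.409],[0.017,0.091,0],1],[[0.418,-0.076,0.409],[0.017,0.091,0],1]]' && python3 - <<'E'
from h import *
from scipy.spatial.transform import Rotation as R
s=monitor.get_state();q=s['tool_rot'];g=s['eef_pos']-.019*R.from_quat(np.r_[q[1:],q[0]]).as_matrix()[:,2]
c=np.radians(-10.2);ex=np.array([np.cos(c),np.sin(c)]);h=np.array([.519,.181])+.08*ex
x=(g[:2]-h)@ex;z=g[2]-.0705;print(g,x,z,'lid deg',np.degrees(np.arctan2(z,-x)-np.arctan2(.04,.135)),np.hypot(x,z))
snap('side','e.png');cv2.imwrite('pics/ec.png',cv2.resize(cv2.imread('pics/e.png')[150:400,240:520],None,fx=2.2,fy=2.2))
E
```

```text
t: 12.3
eef_pos: [0.5238, 0.1804, 0.1823]
tool_rot: [-0.136, 0.755, 0.632, -0.113]
force: [-8.3, -0.6, 7.9]
width: 0.0084
grasp_force: 59.1
[0.53030013 0.17923241 0.20013545] -0.06856544805770716 0.12963545347532096 lid deg 45.62084123639431 0.14665118978414818
```

View pics/ec.png

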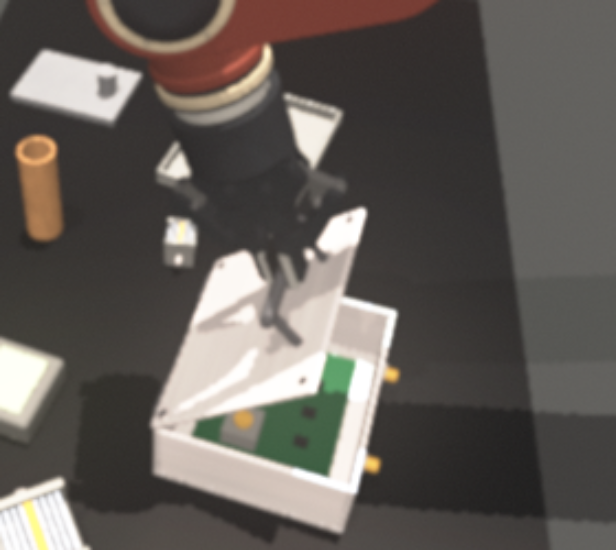

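The lid is open, gripped by the bar, with its free +y corner at crop (320,390). I'll check its angle from that corner and the other corner (366,208).

```bash
python3 - <<'E'
from h import *
c=np.radians(-10.2);ex=np.array([np.cos(c),np.sin(c),0]);ey=np.array([-np.sin(c),np.cos(c),0]);h=np.array([.519,.181,.0705])+.08*ex
for (u,v),y in [((320,390),.09),((366,208),-.09)]:
    a=ray('e',240+u/2.2,150+v/2.2,0);b=ray('e',240+u/2.2,150+v/2.2,.3)
    t=(y-(a-h)@ey)/((b-a)@ey);p=a+t*(b-a)-h;x,z=p@ex,p[2];print(x,z,np.hypot(x,z),np.degrees(np.arctan2(z,-x)))
s=monitor.get_state();print(s['t'],s['force'],s['grasp_force'])
E
```

```text
-0.11961482784414333 0.11878074864489281 0.1685721604797935 44.79953896961752
-0.11786075682844536 0.11573282310224951 0.16518245773504675 44.47807534229394
12.35 [-8.70794129  0.21557516  8.31979434] 59.0409779548645
```

Two independent measurements put the lid at about 45°, and it isn't moving.

```bash
python3 -m pendant '[[[0,0,0],[0,0,0],1],[[0,0,0],[0,0,0],1],[[0,0,0],[0,0,0],1]]' && python3 -c "
from bench import arm
print(arm.finish_job())"
```

```text
t: 12.6
eef_pos: [0.5235, 0.1804, 0.1822]
tool_rot: [-0.135, 0.755, 0.632, -0.113]
force: [-7.4, -1.2, 8.1]
width: 0.0088
grasp_force: 59.0
the job is handed in; nothing more can be done
None
```

The job is handed in at about 12.6 s: the capacitor stands upright in the tray, the gripper holds the lid by its bar at a measured 45°, and the pictures show the other things undisturbed; the hand-in returned no verdict.

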